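# Tip the work board to its slope and set the printed segment against its ledge

### The job

The tilting work board is lying about level: press its near edge, the one with the ledge, down until the board comes firmly to rest on the stop screw beneath it, so that its far edge tips up. Then take the printed segment that has a flat rectangular foot and set it down, not drop it, on the sloping board, foot flat on the board with its long front edge right up against the ledge and its wall uphill, let go, and leave the board resting on its stop. Leave the curved shell where it stands.

Things in the scene. Friction and masses are not known exactly. Their poses are not given: they have to be found in the camera images.
- stand: Grey steel foot of the tilting work stand, fixed to the bench: base plate 230 (x) x 220 (y) x 10 mm, two upright cheeks carrying the hinge, a black knob 36 mm across outside each cheek. Origin: centre of its underside; x points away from the robot (uphill), turned by up to 13 degrees.
- board: Tilting board, grey laminate 240 (x) x 250 (y) x 12 mm. Origin: middle of the hinge line, 100 mm above the bench; hinge along board y. x points uphill, z square to the face; upper face z = +16 mm, underside +4 mm. Starts within 5 degrees of level; pressing the near (-x) side down raises the far edge, and it stays where it is left. It stops only on the stop screw.
- press_point (a point): Middle of the board's upper face near the ledge, at board (-92, 0, +16) mm: a good place to press; it turns with the board. The stiff friction hinge drags with 0.6 N m, about 7 N here, more when fast, so feeling that does not mean the stop is reached. Once on the stop the force climbs past that and the board turns no more; 12 to 20 N here seats it.
- ledge_foot (a point): Middle of the inner corner line where the ledge meets the board's upper face, at board (-114, 0, +16) mm; axes as the board's. The ledge is an aluminium strip 6 mm thick along the whole near edge (parallel to board y), standing 12 mm above the upper face.
- stop: Small grey nut block 30 x 36 x 30 mm on the stand's base plate, 95 mm from the hinge under the near half of the board; a vertical screw with an 18 mm rubber tip stands out of it. Origin: centre of the block's underside. The screw's height differs every time and is not given: the board meets it at a slope of 14 to 24 degrees.
- segment: Pale printed segment, 72 mm tall, 0.12 to 0.24 kg: rectangular foot 80 (x) x 120 (y) x 6 mm, faceted upright wall along one long side, two small ribs. Origin: centre of the foot's underside; x points from the foot's free long edge (x = -40 mm, goes against the ledge) to the wall, z up. Starts standing on the bench left or right of the stand, x within 43 degrees of world x.
- foot_left (a point): On the lower corner line of the segment's free long foot edge, at segment (-40, +55, 0) mm.
- foot_right (a point): The same edge's other end, at segment (-40, -55, 0) mm.
- wall_top (a point): Middle of the top edge of the segment's wall, at segment (35.5, 0, 72) mm. The wall's flat middle facet is 9 mm thick, spans y = -33 to +33 mm, square to segment x: pinch it here from above. The side facets bend towards the foot; between the ribs (y = +-30 mm, below z = 30 mm) the foot is clear.
- shell: Bystander: pale printed curved shell without a foot, standing on edge, about 170 mm wide, 92 mm tall, 7 mm thick, on the other side of the stand from the segment. Origin at the bench near the shell's middle. Not to be moved.
There are look-alikes about, which are no part of the job. Leave any pink or purple look-alike of the segment alone.

How it is judged (in metres and radians):
On the way, in this order (a step that is already met when the one before it is completed fails the run):
1. the board has been pressed down onto its stop screw (contact force between board and stop above 2 N), for 0.2 s.
2. the segment stands flat on the sloping board with its foot's free edge against the ledge (x of foot_left in the frame of ledge_foot between -0.003 and 0.004 m and x of foot_right in the frame of ledge_foot between -0.003 and 0.004 m and z of foot_left in the frame of ledge_foot between -0.004 and 0.003 m and z of foot_right in the frame of ledge_foot between -0.004 and 0.003 m and contact force between segment and board above 0.3 N), for 0.2 s.
At the end, for the whole second after the job is handed in: Board resting on its stop screw; segment released and still, foot flat on the board (3 mm, 3.4 degrees), both ends of its free edge within 4 mm of the ledge and within the board's width, wall uphill; shell within 30 mm of its start (contact force between board and stop above 0.2 N and x of foot_left in the frame of ledge_foot between -0.003 and 0.004 m and x of foot_right in the frame of ledge_foot between -0.003 and 0.004 m and z of each of foot_left, foot_right in the frame of ledge_foot below 0.003 m and y of foot_left in the frame of ledge_foot below 0.125 m and y of foot_right in the frame of ledge_foot above -0.125 m and angle between the z axis of segment and the z axis of board, either way round below 0.06 rad and z of wall_top in the frame of board above 0.07 m and linear speed of segment below 0.01 m/s and angular speed of segment below 0.1 rad/s and distance of shell from where it was at the start of the episode below 0.03 m); the robot touches nothing.
It fails at once if the segment is dropped or thrown: out of the fingers and moving faster than 0.3 m/s (a fall of about 5 mm) (contact force between the fingers and segment below 0.1 N and linear speed of segment above 0.3 m/s).
It fails at once if the curved shell is knocked aside (distance of shell from where it was at the start of the episode above 0.03 m).
It also fails if it takes over 53 s, if anything falls off the work surface, if the arm or the gripper's body presses on something with over 40 N, if the wrist force passes 120 N, or if a joint passes its speed limit or range.

### The arm

A 6-joint arm with a two-finger parallel gripper is mounted at the origin on the work surface. World frame = base frame: x ahead of the robot, y to its left, z up, the work surface at z = 0. Lengths are in mm, angles in rad, forces in N, time in s.
With the tool pointing down it reaches from about 275 to 750 mm from the base axis. Payload 10.2 kg.
Tool frame: the origin (TCP) lies at the very end of the fingers, on their centre line; the grasp point (between the pads) lies 19 mm behind it; z points along the fingers, y is the line along which they close (so a half turn about z gives the same grasp; the last joint's range is limited). The gripper opens to 85 mm and grips with 20 to 120 N. Pads are 22 mm wide; open, the fingers measure 114 mm over their backs; the gripper's body (76 mm by 85 mm) begins 54 mm behind the grasp point. The pads swing forward as they close: fully open they stand 13 mm farther back than shut.
Start: joints at [0.919, 0.313, 1.498, -0, 1.331, -0.223], TCP at [218.297, 477.47, 231.294] pointing down, gripper open.
Joint ranges: [-2.94, 2.94], [-0.97, 2.17], [0.19, 2.56], [-1.23, 4.37], [0.02, 3.11], [-2.88, 2.88]. Speed limits (rad/s): [2.39, 2.39, 3.01, 3.14, 3.14, 3.14].

### API

Orientations are given as a unit quaternion [w, x, y, z].
In Python, from rig import ctrl, optics gives the robot as it stands. The module is installed in compiled form; this text tells all that it offers.
- The arm moves only by the shell command python3 -m handwheel 'ROWS' [FORCE]. ROWS is JSON, a list that holds one entry, the list of rows, each a list of 5 numbers: the gripper command: -1 is fully open, 1 is shut, values between are in proportion, then the shift along the world's x, y, z in units of 50 mm (1.0 is 50 mm), then the turn about the world's z in units of 8 degrees (1.0 is 8 degrees). In form: [[[gripper, tx, ty, tz, twist], ...]]. A call has 1 to 10 rows; each row shifts and turns the commanded pose from where the row before left it; what a row does not reach is not made up. A row lasts 1/10 s, in which the tool goes at most 50 mm and 8.59 degrees, less where a joint would pass 70% of its speed; a pose out of reach is approached as far as the arm can. A call is refused whole if a number of a shift passes 1 or a number of a turn 1, either way. A call with a gripper value outside its range is refused whole. The fingers move at their own pace and stop on an object; FORCE is the grip in N (left out, the last holds). Time passes only in rows, so rows that do not move let the fingers close. It gives the time, the measured TCP pose, the force, the opening and the grip force at its end, in the units of the state.
- ctrl.sense(): the state, without advancing time (a new reading comes with each control period).
- optics.capture(name): name is "scene" or "top" or "wrist"; returns a dict with "img" (420x560x3 uint8, blue, green, red), "K" (3x3 intrinsics, pixels), "dist_coeffs" ([k1, k2, p1, p2, k3] as OpenCV has them; the pictures are not rectified), "R" (3x3) and "t" (3): a world point X has camera coordinates R X + t. Camera axes: x right, y down, z forward; pixel columns grow to the right and rows downward; lengths in mm; the calibration is good to about 2 mm. A picture is of the moment at which its call begins. There is no depth.
- ctrl.finish_job(): hands the job in; it is judged then, once.
The state is a dict: "time_s": time; "joints": joint angles; "dq": joint speeds; "tau": joint torques, N m; "eef_pos": TCP position; "ee_rot": TCP orientation; "force": force on the tool from outside, world axes, zero at the start; "wrist_torque": the same for the moment, N m; "grip_width": opening from 0.0 (shut) to 1.0 (fully open); "grip_force": force on a finger pad.
Only numpy, scipy, OpenCV 4.12 (cv2) and the standard library are available. Lean on these libraries where they do the work, as an engineer would, in place of code of your own. Each camera call takes 0.05 s, during which the arm holds its last target. There are 200 camera calls.

## Working session

There is one attempt and no reset: what is moved stays moved. The work goes in short steps, Python scripts to look and compute and a shell command to move; the robot and the scene stay as the last step left them, time stands still between calls to the robot, and variables do not carry over. Pictures are saved under pics/ and viewed, at most 10 in all, crops included, and the job is handed in when it is done.

```bash
mkdir -p pics; cat > h.py <<'E'
import numpy as np, cv2
from rig import ctrl, optics
def ray(c,uv):
    p=cv2.undistortPoints(np.array([[uv]],float),c["K"],np.array(c["dist_coeffs"],float))[0,0]
    R=np.array(c["R"]);t=np.array(c["t"]).ravel()
    o=-R.T@t; d=R.T@np.array([p[0],p[1],1.]); return o,d/np.linalg.norm(d)
def onz(c,uv,z):
    o,d=ray(c,uv); return o+d*(z-o[2])/d[2]
def tri(c1,u1,c2,u2):
    o1,d1=ray(c1,u1);o2,d2=ray(c2,u2)
    s=np.linalg.lstsq(np.c_[d1,-d2],o2-o1,rcond=None)[0]
    a=o1+s[0]*d1;b=o2+s[1]*d2; return (a+b)/2,np.linalg.norm(a-b)
def proj(c,X):
    R=np.array(c["R"],float);return cv2.projectPoints(np.array(X,float).reshape(-1,1,3),cv2.Rodrigues(R)[0],np.array(c["t"],float),np.array(c["K"],float),np.array(c["dist_coeffs"],float))[0].reshape(-1,2)
E
python3 - <<'E'
from h import *
import pickle
cs={}
for n in("scene","top"):
    c=optics.capture(n);cs[n]=c;cv2.imwrite(f"pics/{n}0.png",cv2.resize(c["img"],(800,600)))
    o,d=ray(c,(280,210));print(n,o,d)
pickle.dump(cs,open("c0.pkl","wb"));print(ctrl.sense())
E
```

```text
scene [1302.72566874 -332.83065181 1114.5191671 ] [-0.64324798  0.23275096 -0.72942376]
top [ 336.60109355  -22.43017791 1052.18796877] [ 0.04343794  0.00934504 -0.99901242]
{'time_s': 0.1, 'joints': array([ 9.18627622e-01,  3.13376906e-01,  1.49831890e+00,  1.66723244e-05,
        1.33100581e+00, -2.23404693e-01]), 'dq': array([ 0.00052029, -0.00018442, -0.00244718,  0.00055659,  0.00128739,
       -0.00041278]), 'tau': array([ 1.53170855e-03, -4.12907052e+01, -2.60141069e+01, -1.94549266e-04,
        3.04886271e-03,  3.22801114e-06]), 'eef_pos': array([218.14289014, 477.29770104, 230.81696464]), 'ee_rot': array([-2.42399044e-04,  2.12745528e-01,  9.77107483e-01, -4.98760199e-04]), 'force': array([-0.04721286, -0.11716136, -1.13475502]), 'wrist_torque': array([-0.01006445,  0.00725373, -0.00700994]), 'grip_force': 0.0, 'grip_width': 0.9990116707346459}
```

View pics/scene0.png

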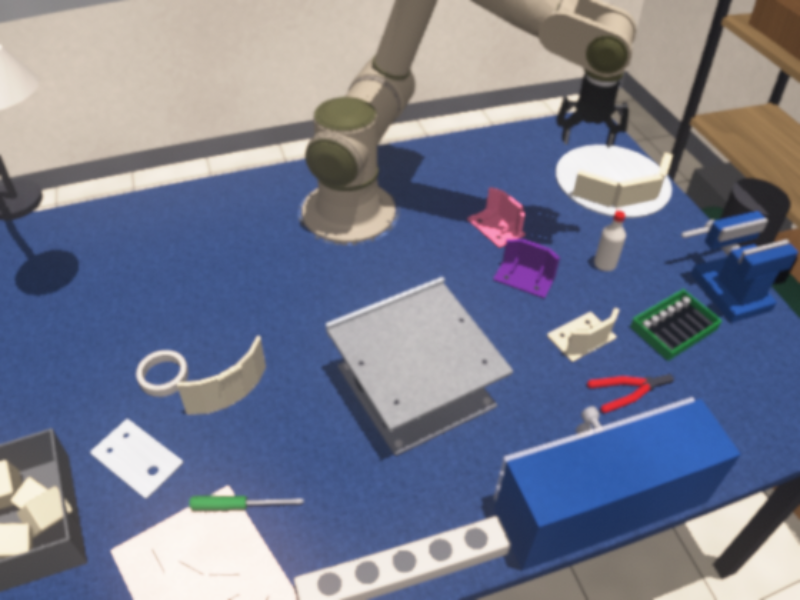

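View pics/top0.png

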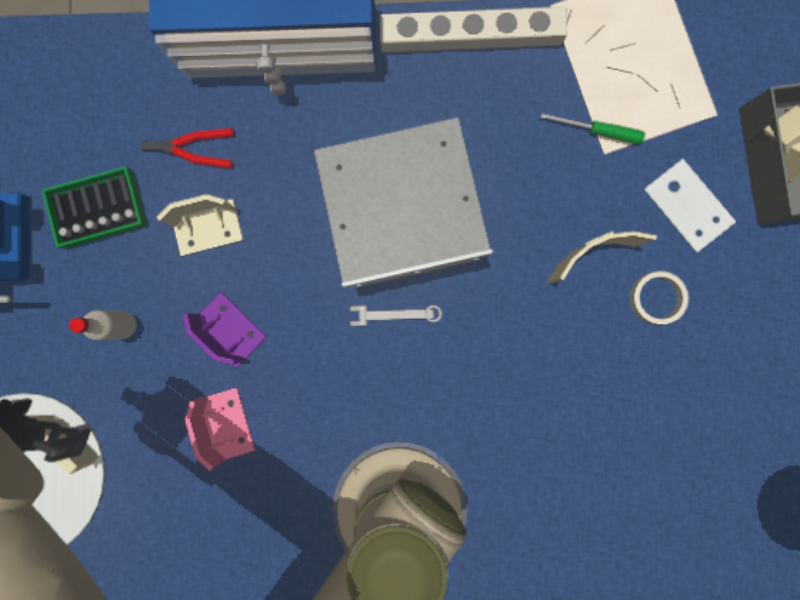

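Scene (800×600 view): the pale footed piece is at top (205,223) / scene (585,330). What could be mistaken for it: pink (220,428), purple (225,328), the pale piece on the white plate (45,450), and the shell (600,250). I choose the pale footed one at (205,223) and check it with a crop, with measurement.

```bash
python3 - <<'E'
from h import *
import pickle
cs=pickle.load(open("c0.pkl","rb"));c=cs["top"];im=c["img"]
a=cv2.resize(im[125:190,100:185],None,fx=4.5,fy=4.5,interpolation=cv2.INTER_CUBIC)
s=cs["scene"]["img"][205:260,375:445];b=cv2.resize(s,None,fx=4.5,fy=4.5,interpolation=cv2.INTER_CUBIC)
o=np.zeros((300,720,3),np.uint8);o[:a.shape[0],:a.shape[1]]=a[:300];o[:b.shape[0],400:400+b.shape[1]]=b
cv2.imwrite("pics/seg.png",o)
hsv=cv2.cvtColor(im,cv2.COLOR_BGR2HSV)
# segment mask
m=((hsv[...,0]>12)&(hsv[...,0]<40)&(hsv[...,1]>25)&(hsv[...,2]>70)).astype(np.uint8);m[:125]=0;m[190:]=0;m[:,:100]=0;m[:,185:]=0
k=max(cv2.findContours(m,0,2)[0],key=cv2.contourArea);ap=cv2.approxPolyDP(k,2,True)[:,0]
for p in ap: print("seg",p,onz(c,p,6).round(),onz(c,p,72).round())
# board mask
g=((hsv[...,1]<60)&(hsv[...,2]>90)).astype(np.uint8);g[:75]=0;g[210:]=0;g[:,:210]=0;g[:,355:]=0
k=max(cv2.findContours(g,0,2)[0],key=cv2.contourArea);
r=cv2.approxPolyDP(k,4,True)[:,0]
for p in r: print("board",p,onz(c,p,116).round())
E
```

```text
seg [163 140] [578. 295.   6.] [563. 275.  72.]
seg [157 141] [576. 312.   6.] [561. 291.  72.]
seg [143 136] [591. 349.   6.] [575. 326.  72.]
seg [120 142] [576. 411.   6.] [561. 384.  72.]
seg [110 152] [550. 438.   6.] [537. 409.  72.]
seg [122 158] [533. 406.   6.] [521. 379.  72.]
seg [126 178] [479. 396.   6.] [470. 369.  72.]
seg [169 167] [505. 280.   6.] [494. 261.  72.]
board [320  82] [ 681. -118.  116.]
board [220 105] [634. 123. 116.]
board [241 201] [401.  78. 116.]
board [344 177] [ 451. -167.  116.]
```

View pics/seg.png

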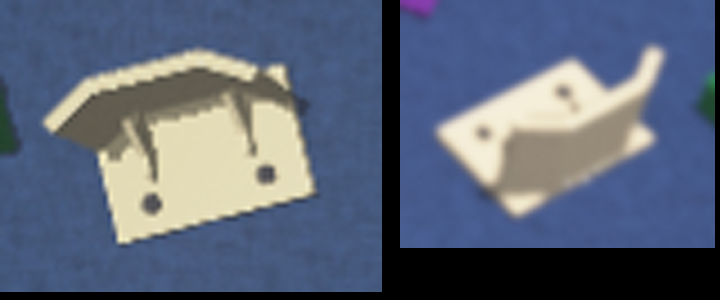

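The crop shows a pale flat foot with ribs and holes, free edge towards the robot, 119 mm long as it should be. So the choice is right: segment yaw ≈13°, wall top ≈(565,354,72). The board's yaw is ≈11.3° and the press point is ≈(455,-38). I press first.

```bash
python3 -m handwheel '[[[1,0.24,-0.515,-0.08,-0.34],[1,0.24,-0.515,-0.08,-0.34],[1,0.24,-0.515,-0.08,-0.34],[1,0.24,-0.515,-0.08,-0.34],[1,0.24,-0.515,-0.08,-0.34],[1,0.24,-0.515,-0.08,-0.34],[1,0.24,-0.515,-0.08,-0.34],[1,0.24,-0.515,-0.08,-0.34],[1,0.24,-0.515,-0.08,-0.34],[1,0.24,-0.515,-0.08,-0.34]]]'
python3 -m handwheel '[[[1,0.24,-0.515,-0.08,-0.34],[1,0.24,-0.515,-0.08,-0.34],[1,0.24,-0.515,-0.08,-0.34],[1,0.24,-0.515,-0.08,-0.34],[1,0.24,-0.515,-0.08,-0.34],[1,0.24,-0.515,-0.08,-0.34],[1,0.24,-0.515,-0.08,-0.34],[1,0.24,-0.515,-0.08,-0.34],[1,0.24,-0.515,-0.08,-0.34],[1,0.24,-0.515,-0.08,-0.34]]]'
```

```text
time_s: 1.1
eef_pos: [338.5, 218.9, 191.0]
ee_rot: [-0.0, 0.437, 0.899, -0.0]
force: [0.6, 0.9, -0.5]
grip_width: 0.001
grip_force: 0.0
time_s: 2.1
eef_pos: [458.5, -38.7, 150.9]
ee_rot: [-0.0, 0.637, 0.771, -0.0]
force: [0.3, 0.9, 0.8]
grip_width: -0.002
grip_force: 0.0
```

```bash
python3 -m handwheel '[[[1,0,0,-0.2,0],[1,0,0,-0.2,0],[1,0,0,-0.1,0],[1,0,0,-0.1,0],[1,0,0,-0.08,0],[1,0,0,-0.08,0],[1,0,0,-0.08,0],[1,0,0,-0.08,0],[1,0,0,-0.08,0],[1,0,0,-0.08,0]]]'
python3 -m handwheel '[[[1,0,0,-0.05,0],[1,0,0,-0.05,0],[1,0,0,-0.05,0],[1,0,0,-0.05,0]]]'
```

```text
time_s: 3.1
eef_pos: [457.2, -37.1, 97.4]
ee_rot: [-0.001, 0.635, 0.772, -0.001]
force: [-7.7, -1.2, 7.9]
grip_width: 0.001
grip_force: 4.6
time_s: 3.5
eef_pos: [458.2, -37.1, 90.4]
ee_rot: [0.0, 0.635, 0.772, -0.0]
force: [-24.6, 4.8, 63.6]
grip_width: -0.0
grip_force: 34.0
```

```bash
python3 -m handwheel '[[[1,0,0,0.03,0],[1,0,0,0.02,0],[1,0,0,0,0]]]'
```

```text
time_s: 3.8
eef_pos: [457.7, -37.1, 91.3]
ee_rot: [-0.0, 0.635, 0.772, -0.0]
force: [-11.9, 0.4, 21.5]
grip_width: 0.0
grip_force: 12.0
```

```bash
python3 -m handwheel '[[[1,0,0,0.2,0],[1,0,0,0.6,0],[1,0,0,0.6,0],[-0.3,0.2,0.5,0.2,0],[-0.3,0.2,0.8,0.2,0],[-0.3,0.2,0.8,0,0],[-0.3,0.2,0.8,0,0],[-0.3,0.2,0.8,0,0],[-0.3,0.2,0.8,0,0],[-0.3,0.2,0.8,0,0]]]'
python3 -m handwheel '[[[-0.3,0.2,0.8,0,0],[-0.3,0.2,0.8,0,0],[-0.3,0.2,0.8,0,0],[-0.3,0.15,0.2,-0.2,0.25],[-0.3,0,0,0,0],[-0.3,0,0,0,0]]]'
python3 - <<'E'
from h import *
import pickle
cs={n:optics.capture(n) for n in("scene","top","wrist")}
pickle.dump(cs,open("c1.pkl","wb"));print(ctrl.sense()["eef_pos"])
cv2.imwrite("pics/w1.png",cs["wrist"]["img"])
a=np.zeros((400,800,3),np.uint8)
a[:, :400]=cv2.resize(cs["top"]["img"][70:220,200:350],(400,400));a[:,400:]=cv2.resize(cs["scene"]["img"][180:330,220:370],(400,400))
cv2.imwrite("pics/b1.png",a)
E
```

```text
time_s: 4.8
eef_pos: [528.2, 229.7, 180.0]
ee_rot: [0.0, 0.636, 0.772, 0.0]
force: [0.3, -1.0, -0.0]
grip_width: 0.648
grip_force: 0.0
time_s: 5.4
eef_pos: [565.4, 357.2, 169.7]
ee_rot: [-0.0, 0.623, 0.783, -0.0]
force: [0.9, 0.3, 0.4]
grip_width: 0.648
grip_force: 0.0
[565.8790692  356.66524301 170.7067895 ]
```

View pics/w1.png

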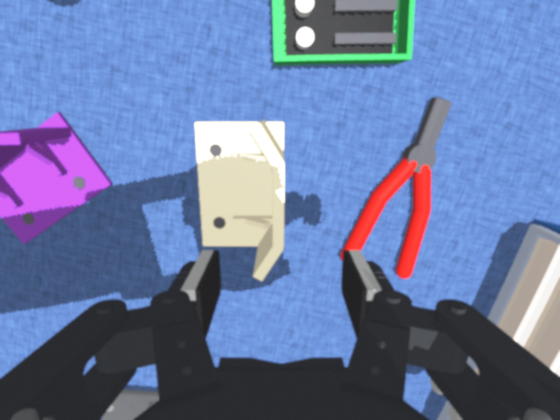

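View pics/b1.png

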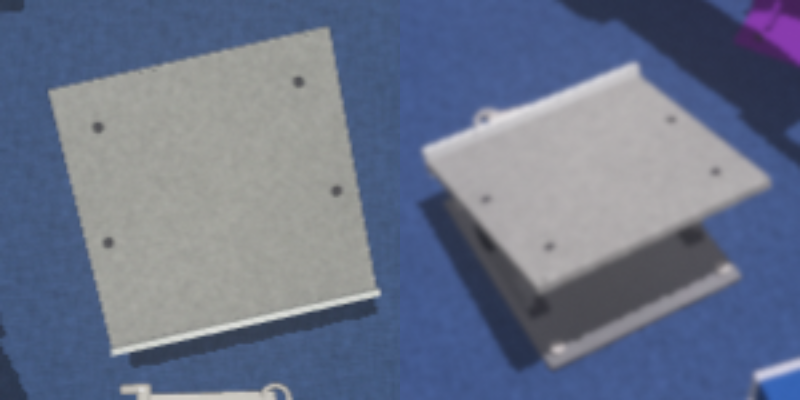

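Wrist view: the wall runs vertically at u≈275–285, v≈150–240, and the fingers straddle it at u≈215/345. The board picture shows it tilted with a clean ledge line, and its four holes are good features for triangulation.

```bash
python3 - <<'E'
from h import *
import pickle
cs=pickle.load(open("c1.pkl","rb"));t,s,w=cs["top"],cs["scene"],cs["wrist"]
th=35*np.pi/180
def ref(c,p):
    g=cv2.cvtColor(c["img"],6).astype(float);x,y=np.round(p).astype(int);q=g[y-4:y+5,x-4:x+5];W=np.clip(np.median(q)-q-15,0,None)
    yy,xx=np.mgrid[y-4:y+5,x-4:x+5];return [(W*xx).sum()/W.sum(),(W*yy).sum()/W.sum()]
T=[(98,127),(299,82),(108,243),(336,191)];S=[(316,172),(149,246),(272,119),(86,199)]
P=[]
for a,b in zip(T,S):
    a=ref(t,np.array(a)*.375+[200,70]);b=ref(s,np.array(b)*.375+[220,180]);X,e=tri(t,a,s,b);P.append(X);print("hole",X.round(1),round(e,1))
P=np.array(P);c0=P.mean(0);n=np.linalg.svd(P-c0)[2][2];n*=np.sign(n[2]);print("normal",n.round(3),"tilt",np.degrees(np.arccos(n[2])),"dir",np.degrees(np.arctan2(-n[1],-n[0])))
for nm,a,b in (("ledgeL",(112,352),(237,66)),("ledgeR",(379,293),(25,152)),("farL",(50,92),(369,183)),("farR",(328,28),(142,291))):
    X,e=tri(t,np.array(a)*.375+[200,70],s,np.array(b)*.375+[220,180]);print(nm,X.round(1),round(e,1))
    o,d=ray(t,np.array(a)*.375+[200,70]);print("  onplane",(o+d*(n@(c0-o))/(n@d)).round(1))
# segment in wrist
h=np.radians(13);R=np.array([[np.cos(h),-np.sin(h)],[np.sin(h),np.cos(h)]])
def sg(x,y,z): return [*(np.array([492,338])+R@np.array([x+40,y])),z]
print(proj(w,[sg(35.5,0,72),sg(40,33,72),sg(40,-33,72),sg(31,33,72),sg(31,-33,72),sg(-40,60,6),sg(-40,-60,6)]).round(1))
for u in((204,247),(195,123),(284,122)):print("wrist foot corner",u,onz(w,u,6).round(1))
for u in((264,221),(284,200),(270,221),(283,229),(274,160)):print("wrist z72",u,onz(w,u,72).round(1))
cv2.imwrite("pics/w1c.png",cv2.resize(w["img"][110:290,180:310],None,fx=3.3,fy=3.3,interpolation=2))
E
```

```text
hole [596.   81.4 137.1] 2.3
hole [630.6 -95.4 137.6] 1.9
hole [499.   78.5 109.4] 0.5
hole [ 539.5 -128.5  108.6] 1.7
normal [-0.278 -0.056  0.959] tilt 16.48746095996559 dir 11.292764175015536
ledgeL [400.9  79.6  85.7] 0.9
  onplane [401.1  79.6  80.8]
ledgeR [ 448.2 -165.9   86.6] 2.0
  onplane [ 448.7 -167.8   80.2]
farL [627.3 122.5 139.3] 0.6
  onplane [624.6 121.4 148.1]
farR [ 676.3 -119.9  140.7] 5.0
  onplane [ 672.8 -121.5  148. ]
[[281.6 207.2]
 [287.8 163.5]
 [287.4 247.9]
 [275.4 163.5]
 [275.8 247.9]
 [197.  121.7]
 [205.2 246. ]]
wrist foot corner (204, 247) [504.5 278.2   6. ]
wrist foot corner (195, 123) [476.9 395.    6. ]
wrist foot corner (284, 122) [554.4 413.4   6. ]
wrist z72 (264, 221) [555.  341.4  72. ]
wrist z72 (284, 200) [566.  360.9  72. ]
wrist z72 (270, 221) [559.4 342.4  72. ]
wrist z72 (283, 229) [570.5 338.3  72. ]
wrist z72 (274, 160) [552.2 388.4  72. ]
```

View pics/w1c.png

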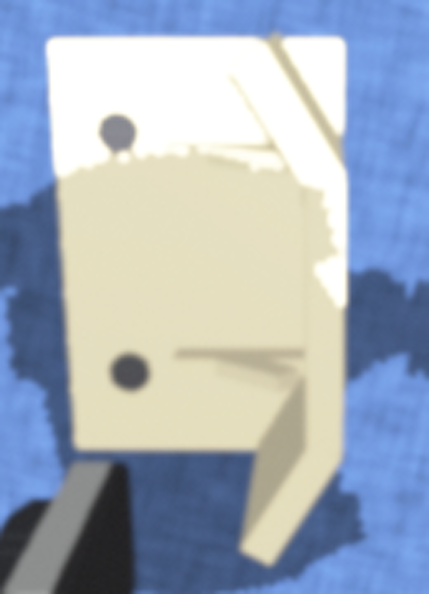

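The wall-top strip lies at u 272–284, v 160–248, giving a wall centre ≈(564,354) and yaw 13°; the TCP is within 3 mm of that. The board slope is ≈16.3°. Now I grasp.

```bash
python3 -m handwheel '[[[-0.3,-0.04,-0.06,-0.5,0],[-0.3,0,0,-0.5,0],[-0.3,0,0,-0.5,0],[-0.3,0,0,-0.5,0],[-0.3,0,0,-0.3,0],[-0.3,0,0,-0.2,0],[-0.3,0,0,0,0]]]' 40
python3 -m handwheel '[[[0.2,0,0,0,0],[0.5,0,0,0,0],[0.7,0,0,0,0],[0.85,0,0,0,0],[1,0,0,0,0],[1,0,0,0,0],[1,0,0,0,0],[1,0,0,0,0]]]' 40
```

```text
time_s: 6.25
eef_pos: [563.6, 354.1, 44.2]
ee_rot: [-0.0, 0.622, 0.783, -0.001]
force: [0.0, -0.7, 0.1]
grip_width: 0.65
grip_force: 0.0
time_s: 7.05
eef_pos: [564.2, 354.7, 45.7]
ee_rot: [0.0, 0.622, 0.783, 0.001]
force: [-0.6, -0.4, 6.1]
grip_width: 0.096
grip_force: 40.1
```

```bash
python3 -m handwheel '[[[1,0,0,0.2,0],[1,0,0,0.5,0],[1,0,0,0.8,0],[1,0,0,0.8,0],[1,0,0,0.6,0],[1,-0.05,-0.3,0.3,0],[1,-0.09,-0.6,0,-0.05],[1,-0.09,-0.6,0,-0.05],[1,-0.09,-0.7,0,-0.05],[1,-0.09,-0.7,0,-0.05]]]'
python3 -m handwheel '[[[1,-0.09,-0.7,0,0],[1,-0.09,-0.7,0,0],[1,-0.09,-0.7,0,0],[1,-0.09,-0.7,0,0],[1,-0.09,-0.7,0,0],[1,-0.08,-0.6,0,0],[1,-0.06,-0.4,0,0],[1,-0.05,-0.22,0,0],[1,0,0,0,0],[1,0,0,0,0]]]'
python3 - <<'E'
from h import *
cs={n:optics.capture(n) for n in("scene","wrist")}
a=np.zeros((420,800,3),np.uint8)
a[:,:500]=cv2.resize(cs["scene"]["img"][130:320,190:416],(500,420));a[:,500:]=cv2.resize(cs["wrist"]["img"][60:340,180:380],(300,420))
cv2.imwrite("pics/hold.png",a)
s=ctrl.sense();print(s["eef_pos"],s["ee_rot"],s["grip_force"])
E
```

```text
time_s: 8.05
eef_pos: [542.5, 208.3, 204.7]
ee_rot: [-0.0, 0.633, 0.774, -0.0]
force: [1.3, -0.6, -2.8]
grip_width: 0.1
grip_force: 39.2
time_s: 9.05
eef_pos: [511.3, -25.8, 204.8]
ee_rot: [-0.0, 0.633, 0.774, 0.0]
force: [0.2, 1.1, -2.5]
grip_width: 0.096
grip_force: 39.2
[511.34696629 -25.56603722 204.77647588] [-1.41871298e-04  6.32722633e-01  7.74378489e-01  7.15966528e-05] 39.211585521698
```

View pics/hold.png

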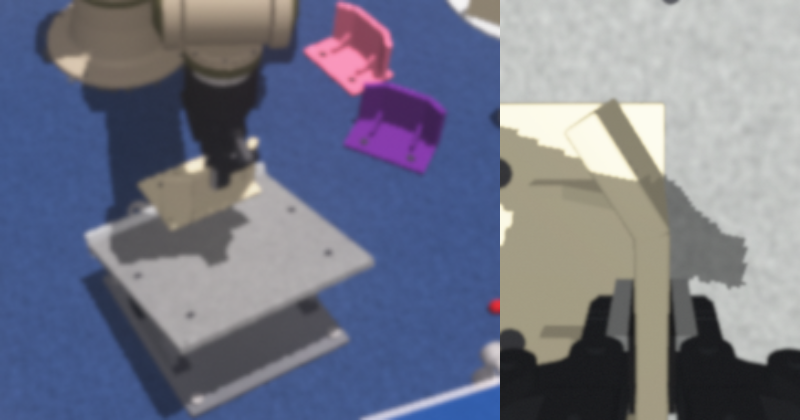

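The segment is held level above the board, wall uphill (wrist crop: wall centred between the pads at (652,340)). Now I lower it to contact.

```bash
python3 -m handwheel '[[[1,0,0,-0.2,0],[1,0,0,-0.3,0],[1,0,0,-0.2,0],[1,0,0,-0.1,0],[1,0,0,-0.05,0],[1,0,0,-0.04,0],[1,0,0,-0.03,0],[1,0,0,-0.02,0]]]'
python3 -m handwheel '[[[1,0,0,-0.02,0],[1,0,0,-0.02,0]]]'
python3 -m handwheel '[[[1,0,0,-0.02,0],[1,0,0,-0.02,0]]]'
```

```text
time_s: 9.95
eef_pos: [511.4, -26.6, 158.0]
ee_rot: [0.0, 0.633, 0.774, 0.0]
force: [0.6, 0.8, -2.1]
grip_width: 0.093
grip_force: 39.1
time_s: 10.15
eef_pos: [511.4, -26.6, 155.9]
ee_rot: [0.0, 0.633, 0.774, 0.0]
force: [-0.2, -0.3, -2.0]
grip_width: 0.099
grip_force: 39.1
time_s: 10.35
eef_pos: [511.4, -26.5, 154.0]
ee_rot: [0.0, 0.633, 0.774, 0.0]
force: [-2.6, 1.9, 7.7]
grip_width: 0.101
grip_force: 40.7
```

```bash
python3 -m handwheel '[[[0.82,0,0,0,0],[0.80,0,0,0,0],[0.78,0,0,0,0],[0.76,0,0,0,0],[0.73,0,0,0,0],[0.7,0,0,0,0],[0.67,0,0,0,0],[0.64,0,0,0,0],[0.61,0,0,0,0],[0.58,0,0,0,0]]]' 40
python3 - <<'E'
from h import *
cs={n:optics.capture(n) for n in("scene","wrist")}
a=np.zeros((420,800,3),np.uint8)
a[:,:500]=cv2.resize(cs["scene"]["img"][170:290,220:363],(500,420),interpolation=2);a[:,500:]=cv2.resize(cs["wrist"]["img"][60:340,180:380],(300,420))
cv2.imwrite("pics/tilt.png",a)
s=ctrl.sense();print(s["eef_pos"],s["grip_width"],s["grip_force"],s["force"])
E
```

```text
time_s: 11.35
eef_pos: [511.3, -26.5, 153.8]
ee_rot: [-0.0, 0.633, 0.774, -0.0]
force: [-0.5, -0.5, 0.2]
grip_width: 0.207
grip_force: 0.3
[511.31028847 -26.52895593 153.79042965] 0.21093008205799438 0.326801815390354 [-0.53335735  0.05976547 -0.15226872]
```

View pics/tilt.png

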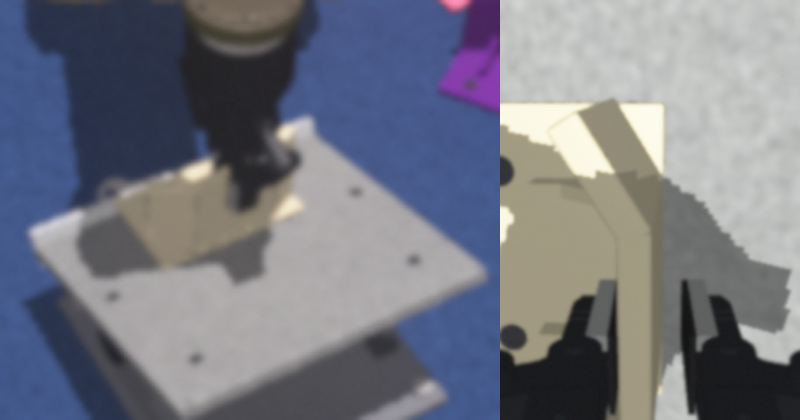

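The wall top leans on the near finger (at (615,330)) and is tilting under control. I keep opening.

```bash
python3 -m handwheel '[[[0.55,0,0,0,0],[0.52,0,0,0,0],[0.49,0,0,0,0],[0.46,0,0,0,0],[0.43,0,0,0,0],[0.40,0,0,0,0],[0.37,0,0,0,0],[0.34,0,0,0,0],[0.31,0,0,0,0],[0.28,0,0,0,0]]]'
python3 -m handwheel '[[[0.25,0,0,0,0],[0.22,0,0,0,0],[0.19,0,0,0,0],[0.16,0,0,0,0],[0.13,0,0,0,0],[0.10,0,0,0,0],[0.07,0,0,0,0],[0.04,0,0,0,0],[0.01,0,0,0,0],[-0.02,0,0,0,0]]]'
python3 -m handwheel '[[[-0.05,0,0,0,0],[-0.08,0,0,0,0],[-0.11,0,0,0,0],[-0.14,0,0,0,0],[-0.17,0,0,0,0],[-0.2,0,0,0,0],[-0.23,0,0,0,0],[-0.26,0,0,0,0],[-0.29,0,0,0,0],[-0.32,0,0,0,0]]]'
python3 - <<'E'
from h import *
cs={n:optics.capture(n) for n in("scene","wrist")}
a=np.zeros((420,800,3),np.uint8)
a[:,:500]=cv2.resize(cs["scene"]["img"][170:290,220:363],(500,420),interpolation=2);a[:,500:]=cv2.resize(cs["wrist"]["img"][60:340,180:380],(300,420))
cv2.imwrite("pics/tilt2.png",a)
E
```

```text
time_s: 12.45
eef_pos: [511.3, -26.5, 153.8]
ee_rot: [-0.0, 0.633, 0.774, -0.0]
force: [-1.2, -0.1, 0.6]
grip_width: 0.363
grip_force: 0.3
time_s: 13.45
eef_pos: [511.3, -26.5, 153.8]
ee_rot: [-0.0, 0.633, 0.774, -0.0]
force: [-0.8, 0.2, -0.1]
grip_width: 0.506
grip_force: 0.4
time_s: 14.45
eef_pos: [511.3, -26.5, 153.8]
ee_rot: [0.0, 0.633, 0.774, 0.0]
force: [-0.4, 0.1, 0.2]
grip_width: 0.662
grip_force: 0.0
```

View pics/tilt2.png

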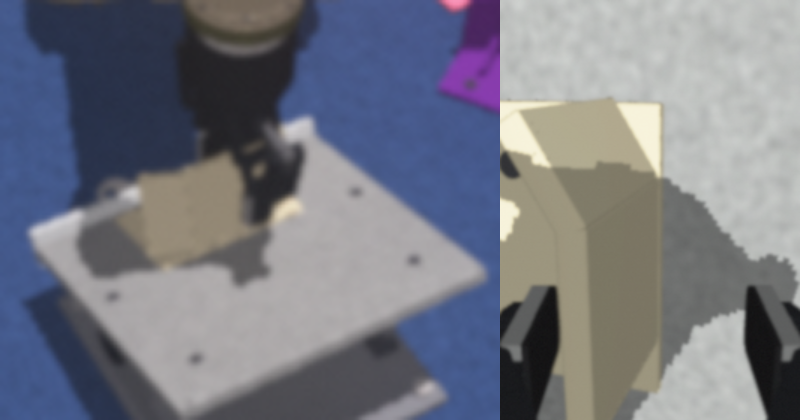

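Wrist view: the foot is flat, its uphill edge still at column 661, and neither finger touches it. It's standing roughly 12 mm uphill of the ledge, so I'll rise, shut the fingers, come down uphill of the wall and nudge it low along the slope.

```bash
python3 -m handwheel '[[[-0.32,0,0,0.2,0],[-0.32,0,0,0.3,0],[-0.32,0,0,0.4,0],[1,0.3,0.06,0,0],[1,0.3,0.06,0,0],[1,0.3,0.06,0,0],[1,0,0,0,0],[1,0,0,0,0]]]'
python3 -m handwheel '[[[1,0,0,-0.3,0],[1,0,0,-0.4,0],[1,0,0,-0.4,0],[1,0,0,-0.25,0],[1,0,0,-0.07,0],[1,0,0,0,0]]]'
python3 - <<'E'
from h import *
t=optics.capture("top");s=optics.capture("scene")
a=np.zeros((400,800,3),np.uint8)
a[:,:400]=cv2.resize(t["img"][100:220,220:340],(400,400),interpolation=2);a[:,400:]=cv2.resize(s["img"][170:290,225:345],(400,400),interpolation=2)
cv2.imwrite("pics/push.png",a)
E
```

```text
time_s: 15.35
eef_pos: [556.0, -17.5, 199.0]
ee_rot: [-0.0, 0.633, 0.774, -0.0]
force: [0.4, -0.6, -0.1]
grip_width: -0.0
grip_force: 0.0
time_s: 15.95
eef_pos: [556.2, -17.6, 128.1]
ee_rot: [0.0, 0.633, 0.774, -0.0]
force: [-0.0, 0.8, -0.4]
grip_width: -0.001
grip_force: 0.0
```

```bash
python3 -m handwheel '[[[1,-0.12,-0.024,-0.03,0],[1,-0.12,-0.024,-0.03,0],[1,-0.08,-0.016,-0.02,0],[1,-0.06,-0.012,-0.02,0],[1,-0.04,-0.008,-0.01,0],[1,-0.04,-0.008,-0.01,0]]]'
python3 -m handwheel '[[[1,-0.04,-0.008,-0.01,0],[1,-0.04,-0.008,-0.01,0]]]'
python3 -m handwheel '[[[1,-0.04,-0.008,-0.01,0],[1,-0.04,-0.008,-0.01,0]]]'
python3 -m handwheel '[[[1,-0.04,-0.008,-0.01,0]]]'
```

```text
time_s: 16.65
eef_pos: [533.2, -22.2, 121.8]
ee_rot: [0.0, 0.633, 0.774, 0.0]
force: [0.4, -0.5, -0.6]
grip_width: -0.007
grip_force: 0.0
time_s: 16.85
eef_pos: [529.3, -23.0, 120.8]
ee_rot: [0.0, 0.633, 0.774, 0.0]
force: [0.8, -0.3, -0.4]
grip_width: -0.002
grip_force: 0.0
time_s: 17.05
eef_pos: [525.2, -23.8, 119.8]
ee_rot: [0.0, 0.633, 0.774, 0.0]
force: [1.9, -0.1, 0.6]
grip_width: 0.004
grip_force: 0.0
time_s: 17.15
eef_pos: [523.2, -24.1, 119.2]
ee_rot: [0.0, 0.633, 0.774, 0.0]
force: [0.8, -0.3, 0.4]
grip_width: -0.003
grip_force: 0.0
```

```bash
python3 -m handwheel '[[[1,-0.04,-0.008,-0.01,0],[1,-0.04,-0.008,-0.01,0]]]'
python3 -m handwheel '[[[1,-0.04,-0.008,-0.01,0]]]'
python3 -m handwheel '[[[1,-0.03,-0.006,-0.01,0]]]'
```

```text
time_s: 17.35
eef_pos: [520.8, -24.8, 119.7]
ee_rot: [0.002, 0.633, 0.774, 0.002]
force: [8.4, 3.6, 12.8]
grip_width: 0.003
grip_force: 0.0
time_s: 17.45
eef_pos: [519.9, -25.3, 120.2]
ee_rot: [0.003, 0.633, 0.774, 0.002]
force: [12.3, 5.7, 17.2]
grip_width: 0.004
grip_force: 0.0
time_s: 17.55
eef_pos: [519.2, -25.6, 120.5]
ee_rot: [0.004, 0.633, 0.774, 0.003]
force: [13.1, 7.9, 22.5]
grip_width: -0.001
grip_force: 0.0
```

```bash
python3 -m handwheel '[[[1,-0.03,-0.006,-0.01,0]]]'
python3 -m handwheel '[[[1,-0.03,-0.006,-0.01,0]]]'
```

```text
time_s: 17.65
eef_pos: [518.6, -25.8, 120.9]
ee_rot: [0.005, 0.633, 0.774, 0.004]
force: [16.7, 10.0, 27.1]
grip_width: -0.0
grip_force: 0.0
time_s: 17.75
eef_pos: [518.0, -26.0, 121.2]
ee_rot: [0.006, 0.634, 0.774, 0.005]
force: [18.1, 12.0, 32.1]
grip_width: 0.0
grip_force: 0.0
```

Vertical force is building along with the push, so something isn't a clean nudge. I'll look before going further, with my last picture.

```bash
python3 - <<'E'
from h import *
import pickle
cs={n:optics.capture(n) for n in("scene","top","wrist")};pickle.dump(cs,open("c2.pkl","wb"))
o=np.zeros((600,800,3),np.uint8)
o[:300,:400]=cv2.resize(cs["scene"]["img"][185:275,225:345],(400,300),interpolation=2)
o[:300,400:]=cv2.resize(cs["top"]["img"][125:215,220:340],(400,300),interpolation=2)
o[300:,:400]=cv2.resize(cs["wrist"]["img"],(400,300),interpolation=3)
o[300:,400:]=cv2.resize(cs["wrist"]["img"][200:380,160:400],(400,300),interpolation=2)
cv2.imwrite("pics/stuck.png",o);print(ctrl.sense()["force"],ctrl.sense()["wrist_torque"])
E
```

```text
[11.87784523 -0.06702866 18.36300223] [-0.04370527 -0.57813769  0.03906615]
```

View pics/stuck.png

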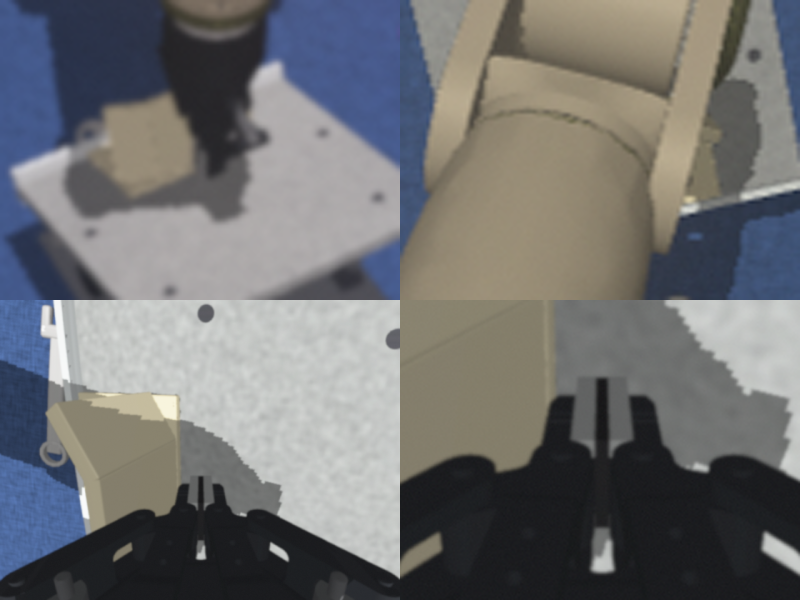

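The fingers are against the wall and the spread knuckles probably ride on its top edge. The foot looks close to the ledge (wrist quarter: foot corner (78,393), ledge at u≈70). I back off uphill, lift, and measure the gap numerically from above.

```bash
python3 -m handwheel '[[[1,0.12,0.024,0.05,0],[1,0.2,0.04,0.1,0],[1,0.2,0.04,0.2,0],[1,0.2,0,0.6,0],[1,0,0,0.8,0],[1,-0.3,0.3,0.8,0],[1,-0.5,0.6,0.2,0],[1,-0.5,0.6,0,0],[1,-0.3,0.5,0,0],[1,0,0,0,0]]]'
python3 - <<'E'
from h import *
import pickle
cs={n:optics.capture(n) for n in("scene","top","wrist")};pickle.dump(cs,open("c3.pkl","wb"))
th=np.radians(16.4);y=np.radians(11.3)
X=np.array([np.cos(th)*np.cos(y),np.cos(th)*np.sin(y),np.sin(th)]);Z=np.array([-np.sin(th)*np.cos(y),-np.sin(th)*np.sin(y),np.cos(th)]);Y=np.cross(Z,X)
O=np.array([542.3,-20.7,100]);B=np.c_[X,Y,Z]
for n,c in cs.items():
    pr=lambda b:proj(c,O+np.array(b,float)@B.T).round(0)
    print(n,"foot free if seated",pr([[-114,60,22],[-114,-60,22]]).tolist(),"ledge inner top",pr([[-114,125,28],[-114,-125,28]]).tolist())
    im=c["img"];h=cv2.cvtColor(im,cv2.COLOR_BGR2HSV)
    q=pr([[-74,0,30]])[0];m=((h[...,0]>12)&(h[...,0]<40)&(h[...,1]>28)&(h[...,2]>60)).astype(np.uint8)
    for k in cv2.findContours(m,0,2)[0]:
        if cv2.contourArea(k)<150: continue
        ap=cv2.approxPolyDP(k,2,True)[:,0]
        if np.abs(ap.mean(0)-q).max()>90: continue
        for p in ap:
            o,d=ray(c,p.astype(float));res=[]
            for zz in(22,88):
                P=o+d*((16*0+zz-Z@(o-O))/(Z@d));res.append(((P-O)@B).round(0)[:2].tolist())
            print("  ",p,res)
E
```

```text
time_s: 18.9
eef_pos: [467.0, 81.2, 254.0]
ee_rot: [-0.0, 0.632, 0.775, -0.0]
force: [0.1, 0.9, 0.2]
grip_width: -0.005
grip_force: 0.0
scene foot free if seated [[289.0, 213.0], [251.0, 229.0]] ledge inner top [[309.0, 203.0], [229.0, 236.0]]
   [297 204] [[-141.0, 101.0], [-46.0, 52.0]]
   [286 211] [[-129.0, 58.0], [-36.0, 13.0]]
   [258 219] [[-145.0, -23.0], [-50.0, -61.0]]
   [258 226] [[-114.0, -39.0], [-22.0, -75.0]]
   [252 230] [[-108.0, -60.0], [-16.0, -95.0]]
   [253 234] [[-89.0, -67.0], [1.0, -101.0]]
   [263 244] [[-32.0, -66.0], [52.0, -100.0]]
   [267 244] [[-26.0, -58.0], [58.0, -93.0]]
   [302 229] [[-26.0, 47.0], [59.0, 4.0]]
top foot free if seated [[268.0, 194.0], [316.0, 183.0]] ledge inner top [[242.0, 201.0], [342.0, 178.0]]
   [310 153] [[-38.0, -61.0], [-31.0, -54.0]]
   [261 162] [[-33.0, 58.0], [-26.0, 57.0]]
   [268 193] [[-111.0, 59.0], [-98.0, 57.0]]
   [315 183] [[-112.0, -59.0], [-99.0, -52.0]]
   [312 167] [[-72.0, -59.0], [-62.0, -52.0]]
   [315 161] [[-60.0, -69.0], [-51.0, -62.0]]
   [310 157] [[-48.0, -59.0], [-39.0, -52.0]]
wrist foot free if seated [[218.0, 237.0], [224.0, 339.0]] ledge inner top [[212.0, 173.0], [225.0, 390.0]]
   [285 336] [[-45.0, -40.0], [-27.0, 13.0]]
   [275 338] [[-55.0, -45.0], [-35.0, 9.0]]
   [275 363] [[-56.0, -77.0], [-35.0, -15.0]]
   [280 364] [[-50.0, -77.0], [-31.0, -15.0]]
   [283 355] [[-47.0, -64.0], [-28.0, -5.0]]
   [288 351] [[-41.0, -58.0], [-24.0, -1.0]]
   [287 245] [[-44.0, 60.0], [-26.0, 89.0]]
   [219 237] [[-113.0, 60.0], [-78.0, 89.0]]
   [221 291] [[-114.0, -0.0], [-79.0, 43.0]]
   [236 296] [[-97.0, -3.0], [-67.0, 41.0]]
   [222 303] [[-114.0, -14.0], [-79.0, 33.0]]
   [237 299] [[-96.0, -6.0], [-66.0, 39.0]]
   [245 286] [[-87.0, 10.0], [-59.0, 51.0]]
   [250 262] [[-81.0, 38.0], [-54.0, 72.0]]
   [256 257] [[-74.0, 44.0], [-49.0, 77.0]]
   [263 257] [[-67.0, 45.0], [-44.0, 78.0]]
   [267 246] [[-63.0, 57.0], [-41.0, 87.0]]
```

Numerically the foot's free edge sits within ~1–2 mm of the ledge (both ends), foot flat. To be certain, I'll nudge again with an open gripper: far pad behind the wall, so no knuckle can ride on it.

```bash
python3 -m handwheel '[[[-0.06,0.1,-0.55,0,0],[-0.06,0.1,-0.55,0,0],[-0.06,0.1,-0.55,0,0],[-0.06,0.12,-0.6,0,0],[-0.06,0,0,-0.4,0],[-0.06,0,0,-0.4,0],[-0.06,0,0,-0.3,0],[-0.06,0,0,-0.2,0],[-0.06,0,0,-0.2,0],[-0.06,0,0,0,0]]]'
python3 -m handwheel '[[[-0.06,0,0,-0.2,0],[-0.06,0,0,-0.2,0],[-0.06,0,0,-0.2,0],[-0.06,0,0,-0.2,0],[-0.06,0,0,-0.2,0],[-0.06,0,0,-0.2,0],[-0.06,0,0,-0.1,0],[-0.06,0,0,0,0]]]'
```

```text
time_s: 20.05
eef_pos: [489.5, -33.8, 177.8]
ee_rot: [-0.001, 0.633, 0.774, -0.0]
force: [0.4, 0.5, -0.3]
grip_width: 0.525
grip_force: 0.0
time_s: 20.85
eef_pos: [489.5, -33.4, 113.1]
ee_rot: [-0.001, 0.633, 0.774, -0.0]
force: [0.3, -0.3, 0.6]
grip_width: 0.531
grip_force: 0.0
```

```bash
python3 -m handwheel '[[[-0.06,-0.04,-0.008,0,0],[-0.06,-0.04,-0.008,0,0],[-0.06,-0.04,-0.008,0,0]]]'
python3 -m handwheel '[[[-0.06,-0.03,-0.006,0,0],[-0.06,-0.03,-0.006,0,0]]]'
python3 -m handwheel '[[[-0.06,-0.03,-0.006,0,0]]]'
python3 -m handwheel '[[[-0.06,-0.03,-0.006,0,0]]]'
```

```text
time_s: 21.15
eef_pos: [483.7, -34.8, 114.1]
ee_rot: [0.0, 0.633, 0.774, 0.0]
force: [0.1, -0.4, 1.4]
grip_width: 0.533
grip_force: 0.0
time_s: 21.35
eef_pos: [480.7, -35.4, 114.0]
ee_rot: [0.0, 0.633, 0.774, 0.0]
force: [2.1, 0.7, 0.2]
grip_width: 0.528
grip_force: 1.0
time_s: 21.45
eef_pos: [480.3, -35.6, 114.3]
ee_rot: [0.001, 0.633, 0.774, 0.001]
force: [6.8, 4.0, 1.8]
grip_width: 0.532
grip_force: 4.1
time_s: 21.55
eef_pos: [479.8, -35.8, 114.9]
ee_rot: [0.002, 0.633, 0.774, 0.002]
force: [12.5, 6.1, 2.7]
grip_width: 0.533
grip_force: 6.4
```

The contact stiffened at once without sliding, so the foot is against the ledge. I back off, lift clear, and re-seat the board with a light press on bare board beside the foot.

```bash
python3 -m handwheel '[[[-0.06,0.1,0.02,0,0],[-0.06,0.14,0.028,0,0],[-0.06,0,0,0.2,0],[-0.06,0,0,0.4,0],[-0.06,0,0,0.5,0],[-0.06,0,0,0.5,0],[-0.06,0,0,0.5,0],[1,-0.3,0.4,0,0],[1,-0.4,0.8,0,0],[1,-0.43,0.8,0,0]]]'
python3 -m handwheel '[[[1,0,0,-0.2,0],[1,0,0,-0.5,0],[1,0,0,-0.5,0],[1,0,0,-0.5,0],[1,0,0,-0.3,0],[1,0,0,-0.1,0],[1,0,0,0,0]]]'
```

```text
time_s: 22.55
eef_pos: [432.4, 67.2, 219.3]
ee_rot: [0.0, 0.634, 0.774, -0.0]
force: [-0.2, 1.4, -0.3]
grip_width: 0.026
grip_force: 0.0
time_s: 23.25
eef_pos: [433.3, 66.2, 113.8]
ee_rot: [-0.0, 0.633, 0.774, -0.0]
force: [0.1, -0.2, -0.1]
grip_width: 0.002
grip_force: 0.0
```

```bash
python3 -m handwheel '[[[1,0,0,-0.2,0],[1,0,0,-0.1,0],[1,0,0,-0.06,0],[1,0,0,-0.04,0],[1,0,0,-0.02,0]]]'
python3 -m handwheel '[[[1,0,0,-0.03,0]]]'
python3 -m handwheel '[[[1,0,0,-0.02,0]]]'
```

```text
time_s: 23.75
eef_pos: [433.3, 66.5, 92.7]
ee_rot: [-0.0, 0.633, 0.774, 0.0]
force: [-0.5, 0.3, -0.1]
grip_width: 0.002
grip_force: 0.0
time_s: 23.85
eef_pos: [433.4, 66.5, 91.4]
ee_rot: [0.0, 0.633, 0.774, 0.0]
force: [-0.3, -0.6, 0.0]
grip_width: 0.004
grip_force: 0.0
time_s: 23.95
eef_pos: [433.7, 66.5, 90.7]
ee_rot: [0.0, 0.633, 0.774, 0.0]
force: [-3.2, 0.5, 12.7]
grip_width: -0.001
grip_force: 6.3
```

```bash
python3 -m handwheel '[[[1,0,0,-0.01,0],[1,0,0,0,0],[1,0,0,0.03,0],[1,0,0,0.1,0],[1,0,0,0.5,0],[1,0,0,0.9,0],[1,0,0,0.9,0],[1,-0.5,0.5,0.2,0],[1,-0.5,0.5,0,0],[1,0,0,0,0]]]'
python3 -m handwheel '[[[1,-0.3,0.6,0,0],[1,0,0.8,0,0],[1,0,0.8,0,0],[1,0,0.8,0,0],[1,0,0,0,0],[1,0,0,0,0]]]'
python3 - <<'E'
from h import *
th=np.radians(16.4);y=np.radians(11.3)
X=np.array([np.cos(th)*np.cos(y),np.cos(th)*np.sin(y),np.sin(th)]);Z=np.array([-np.sin(th)*np.cos(y),-np.sin(th)*np.sin(y),np.cos(th)]);Y=np.cross(Z,X)
O=np.array([542.3,-20.7,100]);B=np.c_[X,Y,Z]
c=optics.capture("top");h=cv2.cvtColor(c["img"],cv2.COLOR_BGR2HSV)
m=((h[...,0]>12)&(h[...,0]<40)&(h[...,1]>28)&(h[...,2]>60)).astype(np.uint8);m[:140]=0;m[205:]=0;m[:,:240]=0;m[:,340:]=0
k=max(cv2.findContours(m,0,2)[0],key=cv2.contourArea)
for p in cv2.approxPolyDP(k,2,True)[:,0]:
    o,d=ray(c,p.astype(float));P=o+d*((22-Z@(o-O))/(Z@d));print(p,((P-O)@B).round(1)[:2])
# brightness profile across free edge/ledge
for yy in(-45,0,45):
    pts=proj(c,[O+B@np.array([x,yy,22]) for x in range(-126,-98,2)]);g=cv2.remap(c["img"],pts[:,0].astype(np.float32)[None],pts[:,1].astype(np.float32)[None],1)[0];print(yy,[tuple(map(int,v)) for v in g[:,[0,2]]])
E
```

```text
time_s: 24.95
eef_pos: [381.2, 118.3, 221.9]
ee_rot: [0.0, 0.632, 0.775, 0.0]
force: [0.1, -0.1, 0.7]
grip_width: 0.002
grip_force: 0.0
time_s: 25.55
eef_pos: [368.3, 266.6, 221.0]
ee_rot: [-0.0, 0.633, 0.774, -0.0]
force: [-0.3, 0.3, -0.6]
grip_width: 0.002
grip_force: 0.0
[310 153] [-38.5 -61.1]
[261 162] [-33.2  58. ]
[268 193] [-110.6   58.5]
[315 183] [-112.4  -58.5]
[312 167] [-72.5 -59.1]
[315 162] [-62.3 -68.6]
-45 [(79, 54), (86, 62), (113, 93), (184, 183), (207, 211), (190, 194), (150, 162), (167, 209), (169, 216), (169, 218), (169, 218), (170, 218), (169, 218), (169, 218)]
0 [(83, 57), (85, 60), (109, 94), (176, 174), (210, 213), (197, 201), (139, 146), (163, 201), (169, 216), (169, 218), (169, 218), (170, 218), (169, 218), (169, 218)]
45 [(78, 55), (81, 56), (103, 83), (162, 156), (207, 211), (203, 207), (146, 154), (156, 192), (165, 214), (168, 217), (170, 217), (170, 218), (170, 218), (171, 218)]
```

The profile runs ledge, thin dark seam (<2 mm), foot, and it's the same at y = -45, 0 and +45 mm. The foot is parallel to the ledge and against it, so I hand in.

```bash
python3 -c "
from rig import ctrl
print(ctrl.finish_job())"
```

```text
the job is handed in; nothing more can be done
None
```

I handed the job in at about 25.6 s: the board is pressed down on its stop at about 16° and the released segment is flat with its front edge against the ledge, as far as my measurements show (hand-in gave no verdict). I never moved the arm near the shell, but took no measurement of it.

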